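# Restock the chutney chiller

### The job

Switch the steel condiment chiller off by pressing its red button fully down and letting it go, then slide its cover fully open. Take out the empty steel pot and stand it on the wooden return tray, and stand every white-lidded copper chutney pot from the table upright inside the compartment. Slide the cover fully shut, and only then press the green button fully down and let it go to start the chiller again; leave the glass, the pepper pot and the spoon where they are.

Things in the scene. Friction and masses are not known exactly. Their poses are not given: they have to be found in the camera images.
- chiller: Fixed steel condiment chiller, 270 (x) x 390 (y) x 120 mm high. Origin on the table under the compartment's centre; it spans x +-135, y -145..245 mm. Compartment open at the top, inside 230 (x) x 150 (y) mm, floor 65 and walls 120 mm above the table. Control deck at y -145..-75, parking deck for the cover at y 75..245, both 120 mm high; guide strips 10 mm high at x +-127.
- compartment (a point): Centre of the compartment's floor, 65 mm above the table; axes as the chiller's. There is room for four pots in two rows of two.
- cover (a joint): Travel of the flat aluminium cover, m: 0 = fully shut, 0.150 = fully open (slid along the chiller's +y axis on to the parking deck). It starts 0 to 50 mm open and stays where it is left (friction about 1.5 N). Cover 244 (x) x 162 (y) x 6 mm, top face 127 mm above the table.
- cover_grip (a point): Top centre of the cover's black grip, 157 mm above the table: a rib 70 mm long along the chiller's x, 14 mm thick along y, standing 30 mm above the cover's top face at its centre. Moves with the cover; axes as the chiller's.
- stop (a joint): Travel of the red push button (off), m: 0 = released, 0.007 = fully down (about 4 N, springs back).
- stop_top (a point): Centre of the top of the red button's 30 mm wide cap, on the control deck at the chiller's x = -55, y = -110 mm; moves down with it.
- start (a joint): Travel of the green push button (on), m: 0 = released, 0.007 = fully down (about 4 N, springs back).
- start_top (a point): Centre of the top of the green button's 30 mm wide cap, on the control deck at the chiller's x = 55, y = -110 mm; moves down with it.
- empty: Empty open steel pot (no lid), 46 mm wide at the rim, 42 mm at the foot, 45 mm high, wall 3 mm; origin under the centre of its foot, z up. It starts inside the compartment, under the cover.
- tray: Dark wooden return tray, fixed, 130 x 130 mm, floor 4 mm thick, rim 10 mm high and 6 mm thick; origin under its centre.
- pot1: Copper chutney pot with a closed white lid, 46 mm diameter, 48 mm high, about 100 g; origin under the centre of its foot, z up. Two to four of the four are there, standing on the table (absent: None).
- pot2: Copper chutney pot with a closed white lid, 46 mm diameter, 48 mm high, about 100 g; origin under the centre of its foot, z up. Two to four of the four are there, standing on the table (absent: None).
- pot3: Copper chutney pot with a closed white lid, 46 mm diameter, 48 mm high, about 100 g; origin under the centre of its foot, z up. Two to four of the four are there, standing on the table (absent: None).
- pot4: Copper chutney pot with a closed white lid, 46 mm diameter, 48 mm high, about 100 g; origin under the centre of its foot, z up. Two to four of the four are there, standing on the table (absent: None).
- tumbler: Short glass of dark red drink, 66 mm wide, 78 mm high; leave it alone. Origin under its foot.
- mill: Dark wooden pepper pot, 44 mm wide, 75 mm high; leave it alone. Origin under its foot.
- spoon: Copper spoon 170 mm long lying on the table beyond the tray; leave it alone.
There are look-alikes about, which are no part of the job. Of the things like the tray, leave any that is pink or turquoise; of the rest the larger one is meant.

How it is judged:
By the outcome, as a careful person would: the job done as asked, in the order asked, and still so for the second after the job is handed in, with the robot touching nothing.
Of pot1, pot2, pot3, pot4 only 2 to 4 are there at a start; the rules pass over those that are not, and their reading is None.
At some moment in a run one of pot1, pot2, pot3, pot4 may be knocked a few centimetres aside while the robot is not near it.
It also fails if it takes over 210 s, if anything falls off the work surface, if the arm or the gripper's body presses on something with over 40 N, if the wrist force passes 120 N, or if a joint passes its speed limit or range.

### The arm

A 7-joint arm with a two-finger parallel gripper is mounted at the origin on the work surface. World frame = base frame: x ahead of the robot, y to its left, z up, the work surface at z = 0. Lengths are in m, angles in rad, forces in N, time in s.
With the tool pointing down it reaches from about 0.35 to 0.9 m from the base axis. Payload 8.1 kg.
Tool frame: the origin (TCP) lies midway between the tips of the shut fingers; the grasp point (between the pads) lies 19 mm behind it; z points along the fingers, y is the line along which they close (so a half turn about z gives the same grasp; the last joint's range is limited). The gripper opens to 92 mm and grips with 3 to 60 N. Pads are 19 mm wide; open, the fingers measure 130 mm over their backs; the gripper's body (75 mm by 190 mm) begins 47 mm behind the grasp point.
Start: joints at [-0.103, 0.434, 0.025, 1.573, -0.012, 1.134, -0.075], TCP at [0.625, -0, 0.227] pointing down, gripper open.
Joint ranges: [-2.62, 2.62], [-0.44, 2.09], [-1.27, 1.32], [0.08, 2.57], [-1.32, 4.46], [0.12, 2], [-2.74, 2.74]. Speed limits (rad/s): [2.22, 2.22, 3.01, 3.01, 3.14, 3.14, 3.14].

### API

Orientations are given as a rotation vector (axis times angle).
In Python, from cell import observe, cams, job gives the robot as it stands. The module is installed in compiled form; this text tells all that it offers.
- The arm moves only by the tool step_arm, never from a script. Its argument "steps" is a list of rows, each a list of 6 numbers: the shift along the world's x, y, z in mm, then the turn, a rotation vector about the world's x, y, z in rad. In form: [[dx, dy, dz, rx, ry, rz], ...]. A call has 1 to 20 rows; each row shifts and turns the commanded pose from where the row before left it; what a row does not reach is not made up. A row lasts 1/12 s, in which the tool goes at most 41.7 mm and 7.16 degrees, less where a joint would pass 70% of its speed; a pose out of reach is approached as far as the arm can. A call with a gripper value outside its range is refused whole. "gripper" is the opening, from 0 (shut) to 1 (fully open), set as the call begins (left out, the last holds). The fingers move at their own pace and stop on an object; "force" is the grip in N (left out, the last holds). Time passes only in rows, so rows that do not move let the fingers close. It gives the time, the measured TCP pose, the force, the opening and the grip force at its end, in the units of the state.
- observe(): the state, without advancing time (a new reading comes with each control period).
- cams.get_image(name): name is "scene" or "side" or "wrist"; returns the picture (400x640x3 uint8, red, green, blue); there is no depth.
- cams.get_calibration(name): a dict with "fov_y" (degrees; the focal length in pixels is half the picture's height over the tangent of half this angle, whatever the lens; pixels are square), "cx", "cy" (the principal point, pixels), "world_to_cam" (4x4, takes a point from world to camera coordinates). Camera axes: x right, y up, looking along -z (the intrinsics and any distortion apply to the point x, -y, -z); pixel columns grow to the right and rows downward; lengths in m; the calibration is good to about 2 mm. The wrist camera is an equidistant fisheye: a pixel r from the principal point sees the ray r / f radians off the axis. A picture is of the moment at which its call begins: read the wrist's pose just before it. get_calibration takes no time and is no camera call; for the wrist camera it gives the pose at the moment of the call.
- job.sign_off(): hands the job in; it is judged then, once.
The state is a dict: "clock": time; "joints": joint angles; "dq": joint speeds; "joint_efforts": joint torques, N m; "position": TCP position; "ee_rot": TCP orientation; "force": force on the tool from outside, world axes, zero at the start; "ft_torque": the same for the moment, N m; "width": opening from 0.0 (shut) to 1.0 (fully open); "gripper_force": force on a finger pad.
Only numpy, scipy, OpenCV 4.12 (cv2) and the standard library are available. Lean on these libraries where they do the work, as an engineer would, in place of code of your own. Each camera call takes 0.05 s, during which the arm holds its last target. There are 200 camera calls.

## Working session

There is one attempt and no reset: what is moved stays moved. The work goes in short steps, Python scripts to look and compute and a tool call to move; the robot and the scene stay as the last step left them, time stands still between calls to the robot, and variables do not carry over. Pictures are saved under pics/ and viewed, at most 14 in all, crops included, and the job is handed in when it is done.

Besides the shell and the picture viewer there is one more tool, called after ">>>" as name(argument=value, ...) on one line, values as JSON. step_arm: Moves the arm, as the interface text tells. Its arguments: {"type":"object","properties":{"steps":{"type":"array","items":{"type":"array","items":{"type":"number"}}},"gripper":{"type":"number"},"force":{"type":"number"}},"required":["steps"]}

```bash
mkdir -p pics; cat > h.py <<'E'
import numpy as np, cv2
from cell import observe, cams, job
def grab(n,name):
    c=cams.get_calibration(n); im=cams.get_image(n); cv2.imwrite('pics/'+name+'.png',im[:,:,::-1]); np.save('pics/'+name+'.npy',c); return im,c
def ray(c,u,v,fish=False):
    f=200/np.tan(np.radians(c['fov_y']/2)); x=(u-c['cx'])/f; y=(v-c['cy'])/f
    if fish:
        r=np.hypot(x,y); s=np.sin(r)/r if r>0 else 1; d=np.array([x*s,-y*s,-np.cos(r)])
    else: d=np.array([x,-y,-1.])
    M=np.array(c['world_to_cam']); R=M[:3,:3]; o=-R.T@M[:3,3]
    return o,R.T@d
def hit(c,u,v,z,fish=False):
    o,d=ray(c,u,v,fish); return o+d*(z-o[2])/d[2]
def proj(c,p,fish=False):
    M=np.array(c['world_to_cam']); q=M[:3,:3]@np.array(p)+M[:3,3]; f=200/np.tan(np.radians(c['fov_y']/2))
    x,y,z=q[0],-q[1],-q[2]
    if fish:
        r=np.hypot(x,y); t=np.arctan2(r,z); return c['cx']+f*t*x/r, c['cy']+f*t*y/r
    return c['cx']+f*x/z, c['cy']+f*y/z
def load(name): return np.load('pics/'+name+'.npy',allow_pickle=True).item()
E
python3 - <<'E'
from h import *
for n in ['scene','side','wrist']:
    im,c=grab(n,n+'0'); print(n,c['fov_y'],c['cx'],c['cy'],ray(c,320,200)[0].round(3),ray(c,320,200)[1].round(2))
print(observe())
E
```

```text
scene 48.79672634106106 317.3770675998719 199.38970924267502 [ 1.234 -0.338  0.811] [-0.71  0.24 -0.67]
side 53.19898937886943 319.20788825426024 208.19969708033102 [-0.045  0.603  0.781] [ 0.49 -0.65 -0.58]
wrist 65.70646984690485 327.0654481592197 202.4287043736933 [0.625 0.075 0.385] [-0.02 -0.27 -0.96]
{'clock': 0.15, 'joints': array([-0.10260883,  0.43503878,  0.02498945,  1.57387282, -0.01157962,
        1.13397847, -0.07511597]), 'dq': array([-2.22167667e-05, -1.12842975e-03, -2.59616557e-03, -4.04688557e-03,
        4.70142653e-04,  1.70747902e-04, -8.57924513e-04]), 'joint_efforts': array([ 9.13879558e-04, -6.68263149e+01,  9.85680185e-01, -3.14695251e+01,
       -6.03506877e-02,  3.94195947e-02,  8.07748006e-05]), 'position': array([ 6.24627185e-01, -5.62040112e-05,  2.26146342e-01]), 'ee_rot': array([-2.22102353e+00, -2.22084385e+00,  1.41695658e-03]), 'force': array([-0.09994266,  0.24692641, -0.03160184]), 'ft_torque': array([-0.00572549, -0.00287242,  0.00757877]), 'gripper_force': 0.0, 'width': 1.0012738044891796}
```

View pics/scene0.png

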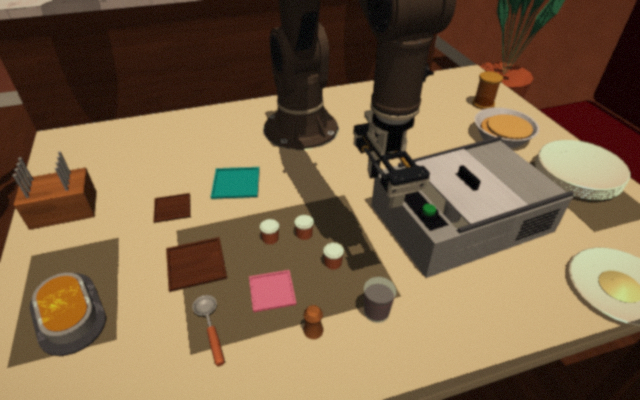

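View pics/side0.png

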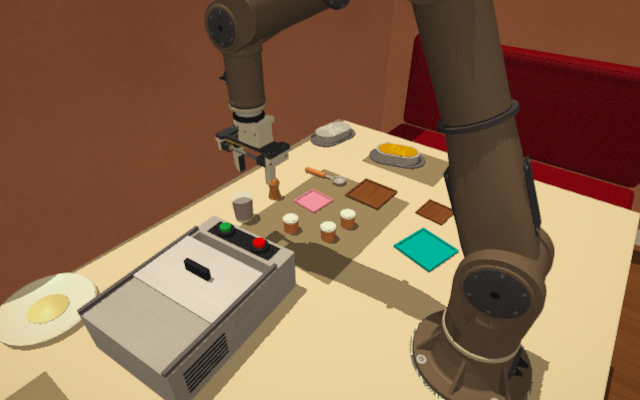

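View pics/wrist0.png

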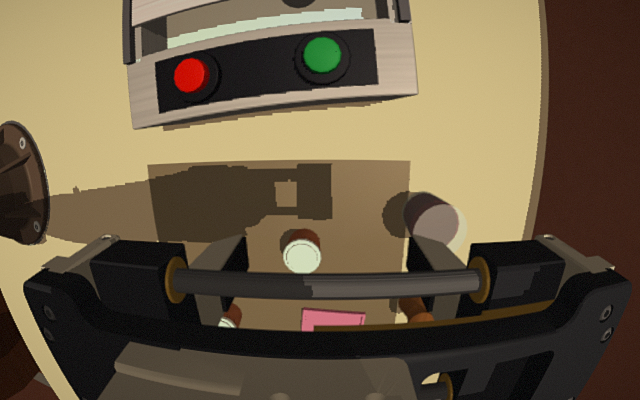

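Scene picture: white-lidded pots at about (270,230), (304,226) and (333,254), chiller at the right with the green button at (430,210) and the grip at (468,177), glass at (378,298), pepper pot at (313,320). There are four tray-like things: turquoise (236,182), pink (272,290), small dark (172,207) and large dark (197,264). The large dark one is meant, being wooden and the larger of those left. In the side picture it is at (371,193). The wrist picture shows red (192,75) and green (322,55). I'll measure now and confirm with a crop.

```bash
cat >> h.py <<'E'
def blobs(im,lo,hi,amin=30):
    m=cv2.inRange(cv2.cvtColor(im,cv2.COLOR_RGB2HSV),np.array(lo),np.array(hi))
    n,l,s,ce=cv2.connectedComponentsWithStats(m)
    return [(ce[i].round(1),s[i].tolist()) for i in range(1,n) if s[i][4]>=amin]
def tri(rs):
    A=np.zeros((3,3));b=np.zeros(3)
    for o,d in rs:
        d=d/np.linalg.norm(d);P=np.eye(3)-np.outer(d,d);A+=P;b+=P@o
    p=np.linalg.solve(A,b); return p,[np.linalg.norm((np.eye(3)-np.outer(d,d)/(d@d))@(p-o)) for o,d in rs]
E
python3 - <<'E'
from h import *
I={n:cv2.imread(f'pics/{n}0.png')[:,:,::-1].copy() for n in['scene','side','wrist']}
C={n:load(n+'0') for n in I}
for n in I:
    f=n=='wrist'
    print(n,'red',[b for b in blobs(I[n],(0,200,150),(6,255,255)) if b[1][4]<2000 ][:6])
    print(n,'green',blobs(I[n],(50,150,80),(75,255,255)))
    print(n,'black',blobs(I[n],(0,0,0),(180,255,30),60)[:12])
    for b in blobs(I[n],(25,8,170),(85,75,255),40):
        print(n,'white',b,hit(C[n],*b[0],.045,f).round(3))
im=I['scene'][170:320,130:370]
cv2.imwrite('pics/crop1.png',cv2.resize(im,None,fx=3.3,fy=3.3,interpolation=cv2.INTER_CUBIC)[:,:,::-1])
E
```

```text
scene red []
scene green [(array([429. , 208.4]), [424, 204, 12, 9, 79])]
scene black [(array([295. ,  42.4]), [270, 0, 51, 106, 3177]), (array([392.9,  34.6]), [352, 0, 98, 113, 2810]), (array([623.8,  73.6]), [595, 0, 45, 128, 3109]), (array([444.,  62.]), [434, 57, 21, 10, 84]), (array([280.2, 119.9]), [275, 111, 14, 20, 102]), (array([389.2, 151. ]), [355, 114, 73, 77, 1492]), (array([468.2, 177.7]), [458, 167, 21, 22, 218]), (array([  4.6, 197.9]), [0, 183, 16, 32, 161]), (array([423.3, 211. ]), [405, 193, 41, 36, 514]), (array([573.5, 380.1]), [448, 340, 192, 60, 5092])]
scene white (array([576.3, 158.4]), [540, 140, 80, 40, 2152]) [0.476 0.703 0.045]
scene white (array([605.2, 187.2]), [566, 178, 63, 17, 178]) [0.607 0.682 0.045]
scene white (array([303.6, 221.1]), [295, 215, 18, 13, 187]) [ 0.483 -0.13   0.045]
scene white (array([269. , 225.7]), [260, 219, 19, 14, 195]) [ 0.472 -0.215  0.045]
scene white (array([333.1, 250.1]), [324, 243, 19, 15, 228]) [ 0.595 -0.092  0.045]
scene white (array([602., 270.]), [571, 247, 69, 60, 2236]) [0.833 0.456 0.045]
scene white (array([6
[... 1124 characters left out ...]
92, 33, 50, 1028]), (array([ 44. , 216.8]), [35, 198, 13, 44, 141]), (array([237.5, 259. ]), [221, 237, 27, 37, 553]), (array([416.9, 259.1]), [407, 237, 28, 36, 545]), (array([269.4, 314.1]), [24, 240, 604, 160, 30554]), (array([225.9, 302.1]), [221, 296, 13, 16, 133]), (array([428.1, 302.1]), [421, 296, 14, 16, 136]), (array([  7.6, 333.9]), [0, 311, 25, 48, 657])]
wrist white (array([265.6,  24. ]), [167, 8, 197, 41, 2096]) [0.558 0.18  0.045]
wrist white (array([458.7, 232.9]), [447, 207, 20, 45, 322]) [ 0.791 -0.064  0.045]
wrist white (array([301.7, 256.6]), [283, 240, 38, 33, 961]) [ 0.594 -0.093  0.045]
wrist white (array([225.3, 323.1]), [219, 319, 15, 8, 65]) [ 0.479 -0.204  0.045]
```

View pics/crop1.png

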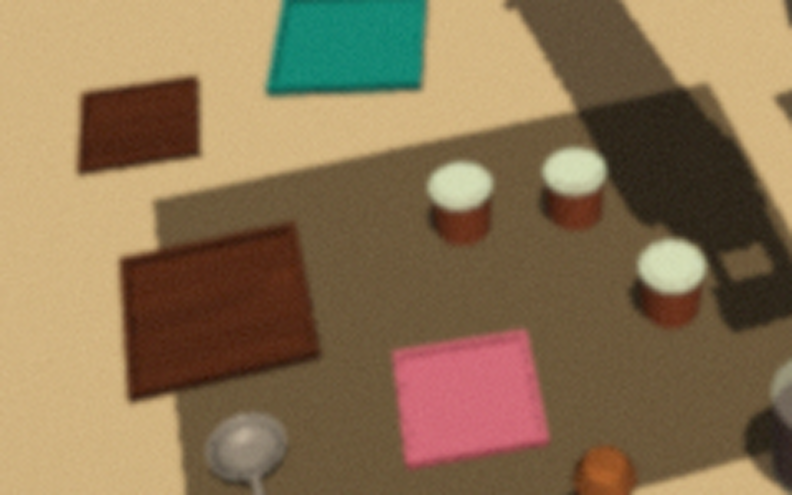

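The crop shows the large dark tray at crop (220,310), the small dark one at (140,125), pink at (470,395) and turquoise at (350,45), plus three white-lidded pots. The target is the large dark one; I'll check its size below.

```bash
python3 - <<'E'
from h import *
C={n:load(n+'0') for n in['scene','side','wrist']}
R={}
for nm,px in {'red':dict(side=(258.2,241.6),wrist=(189.,74.8)),'green':dict(scene=(429,208.4),side=(224.6,226.8),wrist=(322,54.2)),
 'grip':dict(scene=(468.2,177.7),side=(197.7,271.4))}.items():
    p,e=tri([ray(C[n],*q,n=='wrist') for n,q in px.items()]); R[nm]=p; print(nm,p.round(4),np.round(e,4))
d=R['green']-R['red'];print('dist',np.linalg.norm(d),'yaw',np.arctan2(d[1],d[0]))
im=cv2.imread('pics/scene0.png')[:,:,::-1].copy();im2=cv2.imread('pics/side0.png')[:,:,::-1].copy()
for n,i in(('scene',im),('side',im2)):
    for c,s in blobs(i,(0,120,15),(14,255,125),250):
        p=hit(C[n],*c,.006)
        print(n,c,s,p.round(3))
print([hit(C['scene'],*q,.010).round(3) for q in[(167,248.5),(219.3,238),(226.5,277.5),(170,291)]])
E
```

```text
red [0.5103 0.1146 0.138 ] [0.0007 0.0007]
green [0.6203 0.1245 0.1362] [0.0009 0.0007 0.001 ]
grip [0.5497 0.2686 0.1363] [0.0015 0.0015]
dist 0.11054594069080027 yaw 0.08981106029332887
scene [122.7  77. ] [0, 0, 284, 258, 33190] [-0.56  -0.572  0.006]
scene [347.4  41.8] [317, 0, 63, 87, 3973] [-0.617  0.406  0.006]
scene [551.4  53.2] [420, 0, 220, 184, 15725] [-0.228  1.213  0.006]
scene [485.8  93.9] [474, 80, 25, 27, 426] [0.001 0.726 0.006]
scene [171.7 207.4] [154, 194, 36, 28, 839] [ 0.286 -0.442  0.006]
scene [195.4 263.5] [167, 237, 61, 54, 2462] [ 0.503 -0.403  0.006]
scene [311.5 326.5] [303, 306, 20, 32, 331] [ 0.748 -0.193  0.006]
scene [573.3 376.4] [445, 331, 195, 69, 6411] [1.002 0.247 0.006]
side [102.6 126.2] [0, 0, 257, 305, 54815] [ 1.719 -0.12   0.006]
side [337.2  67.6] [260, 0, 186, 146, 16451] [ 1.37  -1.437  0.006]
side [577.9  25.7] [491, 0, 149, 99, 6562] [ 0.414 -3.591  0.006]
side [595.3 177.8] [530, 153, 110, 57, 420] [-0.099 -0.978  0.006]
side [627.3 341.4] [604, 245, 36, 155, 3188] [-0.27  -0.247  0.006]
[array([ 0.438, -0.463,  0.01 ]), array([ 0.442, -0.337,  0.01 ]), array([ 0.57, -0.34,  0.01]), array([ 0.569, -0.465,  0.01 ])]
```

Tray size comes out at about 128 x 128 mm, centred at (0.505, -0.401), so it is the right one. The buttons are 110.5 mm apart (should be 110). Chiller origin is about (0.555, 0.229) with yaw 0.09, and the cover is about 40 mm open. Next: press red.

>>> step_arm(steps=[[-23, 23, 0, 0, 0, 0.03], [-23, 23, 0, 0, 0, 0.03], [-23, 23, 0, 0, 0, 0.03], [-23, 23, 0, 0, 0, 0], [-22, 23, 0, 0, 0, 0], [0, 0, -25, 0, 0, 0], [0, 0, -25, 0, 0, 0], [0, 0, -22, 0, 0, 0], [0, 0, 0, 0, 0, 0], [0, 0, 0, 0, 0, 0]], gripper=0, force=20)

```text
clock: 0.98
position: [0.5102, 0.1147, 0.1542]
ee_rot: [-2.119, -2.318, 0.004]
force: [-0.8, 0.3, 0.3]
width: 0.325
gripper_force: 0.0
```

>>> step_arm(steps=[[0, 0, 0, 0, 0, 0], [0, 0, 0, 0, 0, 0], [0, 0, 0, 0, 0, 0], [0, 0, 0, 0, 0, 0], [0, 0, 0, 0, 0, 0], [0, 0, -6, 0, 0, 0], [0, 0, -6, 0, 0, 0], [0, 0, -4, 0, 0, 0], [0, 0, -2, 0, 0, 0], [0, 0, 0, 0, 0, 0]])

```text
clock: 1.82
position: [0.5112, 0.1151, 0.1365]
ee_rot: [2.119, 2.319, 0.0]
force: [-0.3, -0.1, 3.4]
width: 0.001
gripper_force: 1.9
```

>>> step_arm(steps=[[0, 0, -3, 0, 0, 0], [0, 0, -2, 0, 0, 0], [0, 0, -1, 0, 0, 0], [0, 0, 0, 0, 0, 0]])

```text
clock: 2.15
position: [0.5115, 0.1151, 0.1351]
ee_rot: [2.119, 2.318, 0.004]
force: [-17.8, -4.6, 56.1]
width: 0.005
gripper_force: 27.9
```

>>> step_arm(steps=[[0, 0, 3, 0, 0, 0], [0, 0, 3, 0, 0, 0], [0, 0, 0, 0, 0, 0], [0, 0, 0, 0, 0, 0]])

```text
clock: 2.48
position: [0.5113, 0.115, 0.1369]
ee_rot: [2.119, 2.319, 0.001]
force: [-0.1, 0.1, 2.2]
width: 0.005
gripper_force: 1.8
```

>>> step_arm(steps=[[0, 0, 2, 0, 0, 0], [0, 0, 0, 0, 0, 0], [0, 0, 0, 0, 0, 0]])

```text
clock: 2.73
position: [0.5112, 0.115, 0.1386]
ee_rot: [2.119, 2.319, 0.0]
force: [1.1, 0.7, 3.6]
width: 0.004
gripper_force: 1.5
```

>>> step_arm(steps=[[0, 0, 2, 0, 0, 0], [0, 0, 0, 0, 0, 0], [0, 0, 0, 0, 0, 0]])

```text
clock: 2.98
position: [0.5111, 0.115, 0.1407]
ee_rot: [2.119, 2.319, 0.0]
force: [2.6, 0.3, 2.3]
width: 0.003
gripper_force: 1.0
```

Still about 2 N at 0.1407, so the released cap is above that and the hard stop at 0.135 is full travel. The red press is done; now the cover.

>>> step_arm(steps=[[0, 0, 20, 0, 0, 0], [0, 0, 20, 0, 0, 0], [11, 31, 0, 0, 0, 0], [11, 31, 0, 0, 0, 0], [11, 31, 0, 0, 0, 0], [10, 31, 0, 0, 0, 0], [0, 0, -20, 0, 0, 0], [0, 0, -19, 0, 0, 0], [0, 0, 0, 0, 0, 0], [0, 0, 0, 0, 0, 0]])

```text
clock: 3.82
position: [0.5528, 0.2382, 0.1406]
ee_rot: [-2.119, -2.318, 0.006]
force: [0.6, -0.1, 0.9]
width: 0.006
gripper_force: 0.0
```

>>> step_arm(steps=[[-1, 10, 0, 0, 0, 0], [-1, 10, 0, 0, 0, 0], [-1, 10, 0, 0, 0, 0], [-1, 10, 0, 0, 0, 0], [-1, 10, 0, 0, 0, 0], [-1, 10, 0, 0, 0, 0], [-1, 10, 0, 0, 0, 0], [-1, 10, 0, 0, 0, 0], [-1, 10, 0, 0, 0, 0], [-1, 10, 0, 0, 0, 0], [0, 5, 0, 0, 0, 0], [0, 5, 0, 0, 0, 0], [0, 0, 0, 0, 0, 0]])

```text
clock: 4.9
position: [0.5433, 0.3504, 0.1414]
ee_rot: [-2.117, -2.32, 0.0]
force: [-0.8, -0.0, 0.2]
width: 0.003
gripper_force: 0.0
```

>>> step_arm(steps=[[0, 4, 0, 0, 0, 0], [0, 3, 0, 0, 0, 0], [0, 3, 0, 0, 0, 0], [0, 2, 0, 0, 0, 0], [0, 2, 0, 0, 0, 0]])

```text
clock: 5.32
position: [0.5438, 0.3599, 0.1415]
ee_rot: [2.12, 2.316, -0.007]
force: [-5.2, -15.8, 8.6]
width: 0.003
gripper_force: 7.5
```

>>> step_arm(steps=[[0, -4, 5, 0, 0, 0], [0, 0, 35, 0, 0, 0], [0, -10, 38, 0, 0, 0], [2, -32, 20, 0, 0, 0], [2, -32, 20, 0, 0, 0], [2, -32, 20, 0, 0, 0], [2, -32, 10, 0, 0, 0], [2, -32, 5, 0, 0, 0], [2, -32, 5, 0, 0, 0], [0, 0, 0, 0, 0, 0], [0, 0, 0, 0, 0, 0]], gripper=0.85)

```text
clock: 6.23
position: [0.557, 0.1549, 0.3008]
ee_rot: [2.123, 2.314, 0.003]
force: [-1.1, 1.2, 0.9]
width: 0.755
gripper_force: 0.0
```

```bash
python3 - <<'E'
from h import *
grab('wrist','w1');grab('scene','s1');print(observe()['position'])
w=cv2.imread('pics/w1.png');s=cv2.imread('pics/s1.png')[130:290,340:600]
cv2.imwrite('pics/v1.png',np.vstack([w[:290],cv2.resize(s,(488,300))[:, :][:300] if 0 else cv2.copyMakeBorder(cv2.resize(s,(488,300)),0,0,0,152,0)]))
E
```

```text
[0.55604104 0.1580332  0.30002426]
```

View pics/v1.png

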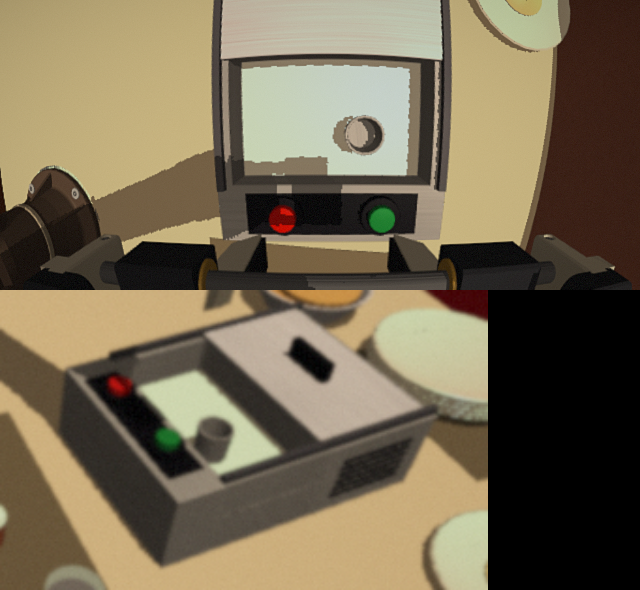

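The wrist picture shows the open compartment, with the empty pot's rim at (364,134) and the floor corners at about (243,66), (409,68), (243,178) and (407,176). The cover is open.

```bash
python3 - <<'E'
from h import *
c=load('w1');O=np.array([.5554,.2291]);a=.09;Rt=np.array([[np.cos(a),np.sin(a)],[-np.sin(a),np.cos(a)]])
def P(n,u,v,z): p=hit(c,u,v,z,True);print(n,p.round(4),(Rt@(p[:2]-O)*1000).round(1))
P('rimL',345,134,.11);P('rimR',383,135,.11);P('rimT',364,116,.11);P('rimB',364,154,.11)
for q in[(242,65),(410,67),(242,178),(408,176)]:P('floor',*q,.065)
im=cv2.imread('pics/w1.png')[:,:,::-1].copy()
for n,b in(('red',blobs(im,(0,190,90),(6,255,255))),('green',blobs(im,(50,150,80),(75,255,255)))):
  for x in b:
    if x[1][4]<2000: P(n,*x[0],.141);print(x)
E
```

```text
rimL [0.5736 0.2096 0.11  ] [ 16.4 -21.1]
rimR [0.6169 0.2128 0.11  ] [ 59.7 -21.8]
rimT [0.593 0.232 0.11 ] [37.7 -0.5]
rimB [0.5974 0.1888 0.11  ] [ 38.2 -43.9]
floor [0.4377 0.2885 0.065 ] [-111.8   69.7]
floor [0.6522 0.3038 0.065 ] [103.1  65.7]
floor [0.4458 0.1395 0.065 ] [-117.2  -79.4]
floor [0.6657 0.1605 0.065 ] [103.7 -78.3]
red [0.5118 0.1135 0.141 ] [ -53.8 -111.2]
(array([282.1, 219.5]), [270, 207, 25, 26, 511])
green [0.6213 0.1223 0.141 ] [  56.1 -112.3]
(array([381.9, 219.7]), [369, 208, 26, 25, 492])
```

>>> step_arm(steps=[[20, 27, 0, 0, 0, 0], [19, 26, 0, 0, 0, 0], [0, 0, -35, 0, 0, 0], [0, 0, -35, 0, 0, 0], [0, 0, -35, 0, 0, 0], [0, 0, -35, 0, 0, 0], [0, 0, -30, 0, 0, 0], [0, 0, -25, 0, 0, 0], [0, 0, -15, 0, 0, 0], [0, 0, -10, 0, 0, 0], [0, 0, 0, 0, 0, 0], [0, 0, 0, 0, 0, 0]], gripper=0.85)

```text
clock: 7.33
position: [0.5949, 0.2111, 0.0798]
ee_rot: [-2.117, -2.32, -0.0]
force: [-0.3, 0.4, 0.3]
width: 0.851
gripper_force: 0.0
```

>>> step_arm(steps=[[0, 0, 0, 0, 0, 0], [0, 0, 0, 0, 0, 0], [0, 0, 0, 0, 0, 0], [0, 0, 0, 0, 0, 0], [0, 0, 0, 0, 0, 0], [0, 0, 0, 0, 0, 0], [0, 0, 0, 0, 0, 0]], gripper=0.2, force=12)

```text
clock: 7.92
position: [0.5952, 0.21, 0.0801]
ee_rot: [2.119, 2.319, 0.001]
force: [-0.9, -0.5, 3.9]
width: 0.492
gripper_force: 12.0
```

>>> step_arm(steps=[[0, 0, 15, 0, 0, 0], [0, 0, 30, 0, 0, 0], [0, 0, 35, 0, 0, 0], [0, 0, 35, 0, 0, 0], [0, 0, 35, 0, 0, 0], [0, -20, 10, 0, 0, 0], [-6, -36, 0, 0, 0, 0], [-6, -36, 0, 0, 0, 0], [-6, -36, 0, 0, 0, 0], [-6, -36, 0, 0, 0, 0], [-6, -36, 0, 0, 0, 0], [-6, -36, 0, 0, 0, 0], [-6, -36, 0, 0, 0, 0], [-6, -36, 0, 0, 0, 0], [-6, -36, 0, 0, 0, 0], [-6, -36, 0, 0, 0, 0], [-6, -36, 0, 0, 0, 0], [-6, -36, 0, 0, 0, 0], [-6, -36, 0, 0, 0, 0]])

```text
clock: 9.5
position: [0.5163, -0.2797, 0.2397]
ee_rot: [-2.119, -2.319, -0.0]
force: [1.8, -0.5, 0.3]
width: 0.49
gripper_force: 12.0
```

>>> step_arm(steps=[[-3, -31, 0, 0, 0, 0], [-3, -31, 0, 0, 0, 0], [-3, -31, 0, 0, 0, 0], [-2, -30, 0, 0, 0, 0], [0, 0, -35, 0, 0, 0], [0, 0, -35, 0, 0, 0], [0, 0, -35, 0, 0, 0], [0, 0, -35, 0, 0, 0], [0, 0, -30, 0, 0, 0], [0, 0, -25, 0, 0, 0], [0, 0, -10, 0, 0, 0], [0, 0, -6, 0, 0, 0], [0, 0, -4, 0, 0, 0], [0, 0, -2, 0, 0, 0], [0, 0, 0, 0, 0, 0], [0, 0, 0, 0, 0, 0]])

```text
clock: 10.83
position: [0.5067, -0.4015, 0.024]
ee_rot: [2.118, 2.318, 0.001]
force: [-0.5, 0.1, -0.5]
width: 0.49
gripper_force: 12.0
```

>>> step_arm(steps=[[0, 0, -2, 0, 0, 0], [0, 0, -1.5, 0, 0, 0], [0, 0, 0, 0, 0, 0], [0, 0, 0, 0, 0, 0]])

```text
clock: 11.17
position: [0.506, -0.401, 0.0193]
ee_rot: [2.119, 2.319, 0.0]
force: [0.7, -0.4, -0.5]
width: 0.488
gripper_force: 12.0
```

>>> step_arm(steps=[[0, 0, -1.5, 0, 0, 0], [0, 0, 0, 0, 0, 0], [0, 0, 0, 0, 0, 0]])

```text
clock: 11.42
position: [0.5062, -0.4013, 0.0187]
ee_rot: [2.119, 2.318, 0.0]
force: [-3.2, 1.5, 8.3]
width: 0.487
gripper_force: 12.0
```

Contact, so release and rise.

>>> step_arm(steps=[[0, 0, 0, 0, 0, 0], [0, 0, 0, 0, 0, 0], [0, 0, 0, 0, 0, 0], [0, 0, 0, 0, 0, 0], [0, 0, 10, 0, 0, 0], [0, 0, 20, 0, 0, 0], [0, 0, 35, 0, 0, 0], [0, 0, 35, 0, 0, 0], [0, 0, 35, 0, 0, 0], [0, 0, 35, 0, 0, 0], [0, 0, 0, 0, 0, 0]], gripper=0.85)

```text
clock: 12.33
position: [0.5089, -0.4035, 0.1963]
ee_rot: [2.112, 2.31, 0.003]
force: [1.0, -1.0, 0.8]
width: 0.848
gripper_force: 0.0
```

```bash
cat >> h.py <<'E'
def pots(name):
    for n in('scene','side'):
        im,c=grab(n,name+n)
        for b in blobs(im,(25,8,170),(85,75,255),30):
            p=hit(c,*b[0],.045)
            if p[1]<.05 and p[0]<.8: print(n,b,p.round(4))
E
python3 -c "
from h import *
pots('p1');print(observe()['position'])"
```

```text
scene (array([303.7, 221.2]), [295, 215, 18, 13, 185]) [ 0.483  -0.1301  0.045 ]
scene (array([269. , 225.8]), [260, 220, 19, 13, 191]) [ 0.4724 -0.2155  0.045 ]
scene (array([333.2, 250.2]), [324, 243, 19, 15, 225]) [ 0.5955 -0.0924  0.045 ]
side (array([347.1, 213. ]), [340, 209, 16, 10, 109]) [ 0.4691 -0.2132  0.045 ]
side (array([290. , 217.7]), [283, 213, 15, 10, 118]) [ 0.5913 -0.0903  0.045 ]
side (array([327.7, 225.8]), [320, 221, 16, 11, 128]) [ 0.4795 -0.1281  0.045 ]
[ 0.50680542 -0.40170382  0.19025168]
```

View pics/p1scene.png

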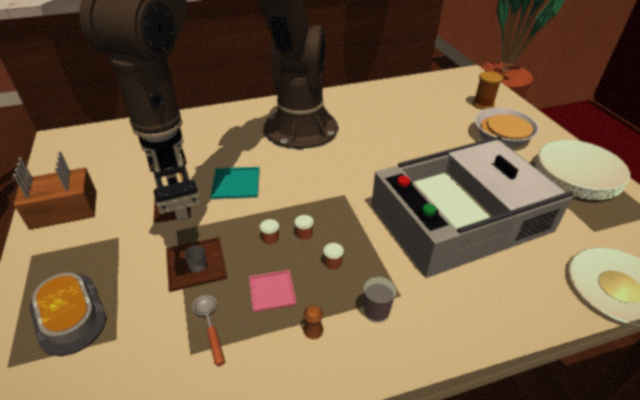

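The pot stands on the tray at (195,258) and the three pots haven't moved. Fetching pot A at (0.471, -0.214).

>>> step_arm(steps=[[-6, 31, 0, 0, 0, 0], [-6, 31, 0, 0, 0, 0], [-6, 31, 0, 0, 0, 0], [-6, 31, 0, 0, 0, 0], [-6, 31, 0, 0, 0, 0], [-6, 32, 0, 0, 0, 0], [0, 0, -35, 0, 0, 0], [0, 0, -35, 0, 0, 0], [0, 0, -35, 0, 0, 0], [0, 0, -30, 0, 0, 0], [0, 0, -25, 0, 0, 0], [0, 0, -15, 0, 0, 0], [0, 0, 0, 0, 0, 0], [0, 0, 0, 0, 0, 0]])

```text
clock: 13.6
position: [0.4687, -0.2136, 0.0117]
ee_rot: [-2.117, -2.317, 0.002]
force: [-0.2, 0.3, 0.1]
width: 0.851
gripper_force: 0.0
```

>>> step_arm(steps=[[0, 0, 0, 0, 0, 0], [0, 0, 0, 0, 0, 0], [0, 0, 0, 0, 0, 0], [0, 0, 0, 0, 0, 0], [0, 0, 0, 0, 0, 0], [0, 0, 0, 0, 0, 0]], gripper=0.2, force=20)

```text
clock: 14.1
position: [0.4703, -0.2141, 0.0133]
ee_rot: [2.119, 2.318, 0.001]
force: [-1.6, -0.1, 5.9]
width: 0.499
gripper_force: 20.0
```

>>> step_arm(steps=[[0, 0, 20, 0, 0, 0], [0, 0, 35, 0, 0, 0], [0, 0, 35, 0, 0, 0], [0, 0, 35, 0, 0, 0], [0, 0, 35, 0, 0, 0], [0, 20, 30, 0, 0, 0], [3, 37, 0, 0, 0, 0], [3, 37, 0, 0, 0, 0], [3, 37, 0, 0, 0, 0], [3, 37, 0, 0, 0, 0], [3, 37, 0, 0, 0, 0], [3, 37, 0, 0, 0, 0], [3, 37, 0, 0, 0, 0], [3, 37, 0, 0, 0, 0], [3, 37, 0, 0, 0, 0], [2, 37, 0, 0, 0, 0], [2, 37, 0, 0, 0, 0], [2, 37, 0, 0, 0, 0], [0, 9, 0, 0, 0, 0], [0, 0, 0, 0, 0, 0]])

```text
clock: 15.77
position: [0.5019, 0.2631, 0.2024]
ee_rot: [-2.112, -2.324, -0.001]
force: [-0.5, -0.9, -1.0]
width: 0.497
gripper_force: 20.0
```

>>> step_arm(steps=[[1, -1, -30, 0, 0, 0], [0, 0, -30, 0, 0, 0], [0, 0, -25, 0, 0, 0], [0, 0, -20, 0, 0, 0], [0, 0, -10, 0, 0, 0], [0, 0, -5, 0, 0, 0], [0, 0, -3, 0, 0, 0], [0, 0, 0, 0, 0, 0], [0, 0, 0, 0, 0, 0]])

```text
clock: 16.52
position: [0.5047, 0.2581, 0.0808]
ee_rot: [2.119, 2.318, 0.003]
force: [0.4, 0.0, -0.4]
width: 0.496
gripper_force: 20.0
```

>>> step_arm(steps=[[0, 0, -1.5, 0, 0, 0], [0, 0, -1, 0, 0, 0], [0, 0, 0, 0, 0, 0], [0, 0, 0, 0, 0, 0]])

```text
clock: 16.85
position: [0.5046, 0.2583, 0.0783]
ee_rot: [2.119, 2.319, 0.003]
force: [-0.1, -0.9, 5.4]
width: 0.501
gripper_force: 20.0
```

>>> step_arm(steps=[[0, 0, 0, 0, 0, 0], [0, 0, 0, 0, 0, 0], [0, 0, 0, 0, 0, 0], [0, 0, 10, 0, 0, 0], [0, 0, 25, 0, 0, 0], [0, 0, 35, 0, 0, 0], [0, 0, 35, 0, 0, 0], [0, 0, 15, 0, 0, 0], [-2, -35, 0, 0, 0, 0], [-2, -35, 0, 0, 0, 0], [-2, -35, 0, 0, 0, 0], [-2, -35, 0, 0, 0, 0], [-2, -35, 0, 0, 0, 0], [-2, -35, 0, 0, 0, 0], [-2, -35, 0, 0, 0, 0], [0, 0, 0, 0, 0, 0]], gripper=0.74)

```text
clock: 18.18
position: [0.4893, 0.0052, 0.198]
ee_rot: [2.128, 2.308, -0.004]
force: [0.2, 0.2, -0.2]
width: 0.741
gripper_force: 0.0
```

```bash
python3 -c "
from h import *
pots('p2');print(observe()['position'])"
```

```text
scene (array([303.6, 221.2]), [295, 215, 18, 13, 183]) [ 0.4829 -0.1303  0.045 ]
scene (array([333.2, 250.1]), [324, 243, 19, 15, 224]) [ 0.5952 -0.0923  0.045 ]
side (array([290.1, 217.7]), [283, 213, 15, 10, 115]) [ 0.591  -0.0905  0.045 ]
side (array([327.7, 225.8]), [320, 221, 16, 11, 127]) [ 0.4795 -0.1281  0.045 ]
[0.48998522 0.01146413 0.197959  ]
```

>>> step_arm(steps=[[-3, -36, 0, 0, 0, 0], [-2, -35, 0, 0, 0, 0], [-2, -35, 0, 0, 0, 0], [-2, -35, 0, 0, 0, 0], [0, 0, -35, 0, 0, 0], [0, 0, -35, 0, 0, 0], [0, 0, -35, 0, 0, 0], [0, 0, -35, 0, 0, 0], [0, 0, -25, 0, 0, 0], [0, 0, -18, 0, 0, 0], [0, 0, 0, 0, 0, 0], [0, 0, 0, 0, 0, 0]], gripper=0.85)

```text
clock: 19.28
position: [0.4811, -0.1267, 0.014]
ee_rot: [-2.116, -2.319, 0.001]
force: [0.2, -0.7, 0.5]
width: 0.847
gripper_force: 0.0
```

>>> step_arm(steps=[[0, 0, 0, 0, 0, 0], [0, 0, 0, 0, 0, 0], [0, 0, 0, 0, 0, 0], [0, 0, 0, 0, 0, 0], [0, 0, 0, 0, 0, 0], [0, 0, 0, 0, 0, 0]], gripper=0.2)

```text
clock: 19.78
position: [0.4813, -0.1281, 0.0148]
ee_rot: [2.119, 2.318, 0.001]
force: [-0.6, 0.3, 6.3]
width: 0.495
gripper_force: 20.0
```

>>> step_arm(steps=[[0, 0, 20, 0, 0, 0], [0, 0, 35, 0, 0, 0], [0, 0, 35, 0, 0, 0], [0, 0, 35, 0, 0, 0], [0, 0, 35, 0, 0, 0], [0, 0, 30, 0, 0, 0], [11, 36, 0, 0, 0, 0], [11, 36, 0, 0, 0, 0], [11, 36, 0, 0, 0, 0], [11, 36, 0, 0, 0, 0], [11, 36, 0, 0, 0, 0], [11, 36, 0, 0, 0, 0], [11, 36, 0, 0, 0, 0], [11, 36, 0, 0, 0, 0], [11, 36, 0, 0, 0, 0], [11, 36, 0, 0, 0, 0], [11, 36, 0, 0, 0, 0], [0, 0, 0, 0, 0, 0], [0, 0, 0, 0, 0, 0]])

```text
clock: 21.37
position: [0.6012, 0.2711, 0.2033]
ee_rot: [-2.113, -2.322, 0.001]
force: [-0.9, -1.1, -1.1]
width: 0.495
gripper_force: 20.0
```

>>> step_arm(steps=[[0, 0, -30, 0, 0, 0], [0, 0, -30, 0, 0, 0], [0, 0, -25, 0, 0, 0], [0, 0, -20, 0, 0, 0], [0, 0, -10, 0, 0, 0], [0, 0, -5, 0, 0, 0], [0, 0, -3, 0, 0, 0], [0, 0, 0, 0, 0, 0], [0, 0, 0, 0, 0, 0]])

```text
clock: 22.12
position: [0.6028, 0.2681, 0.0825]
ee_rot: [2.119, 2.318, 0.003]
force: [-0.3, 0.5, -0.6]
width: 0.496
gripper_force: 20.0
```

>>> step_arm(steps=[[0, 0, -1.5, 0, 0, 0], [0, 0, -1.5, 0, 0, 0], [0, 0, -1, 0, 0, 0], [0, 0, 0, 0, 0, 0], [0, 0, 0, 0, 0, 0]])

```text
clock: 22.53
position: [0.6028, 0.2684, 0.0798]
ee_rot: [2.119, 2.318, 0.004]
force: [-4.4, -2.6, 16.0]
width: 0.497
gripper_force: 20.0
```

>>> step_arm(steps=[[0, 0, 0.5, 0, 0, 0], [0, 0, 0, 0, 0, 0], [0, 0, 0, 0, 0, 0], [0, 0, 10, 0, 0, 0], [0, 0, 25, 0, 0, 0], [0, 0, 35, 0, 0, 0], [0, 0, 35, 0, 0, 0], [0, 0, 15, 0, 0, 0], [-1, -35, 0, 0, 0, 0], [-1, -35, 0, 0, 0, 0], [-1, -35, 0, 0, 0, 0], [-1, -35, 0, 0, 0, 0], [-1, -35, 0, 0, 0, 0], [-1, -35, 0, 0, 0, 0], [-1, -35, 0, 0, 0, 0], [0, 0, 0, 0, 0, 0]], gripper=0.74)

```text
clock: 23.87
position: [0.5949, 0.0132, 0.1985]
ee_rot: [2.128, 2.306, -0.005]
force: [0.2, -2.3, 0.1]
width: 0.74
gripper_force: 0.0
```

```bash
python3 -c "
from h import *
pots('p3');print(observe()['position'])"
```

```text
scene (array([333.2, 250.1]), [324, 243, 19, 15, 229]) [ 0.5952 -0.0923  0.045 ]
side (array([290. , 217.6]), [283, 213, 15, 10, 115]) [ 0.5916 -0.0907  0.045 ]
[0.59509304 0.02092196 0.19840488]
```

```bash
python3 -c "
from h import *
c=load('p3scene');print(hit(c,379,284,.078),hit(c,363,284,.078),hit(c,313,312,.075))"
```

```text
[ 0.73915626 -0.04403857  0.078     ] [ 0.72907244 -0.07538272  0.078     ] [ 0.75981883 -0.19291947  0.075     ]
```

>>> step_arm(steps=[[-1, -38, 0, 0, 0, 0], [-1, -37, 0, 0, 0, 0], [0, -37, 0, 0, 0, 0], [0, 0, -35, 0, 0, 0], [0, 0, -35, 0, 0, 0], [0, 0, -35, 0, 0, 0], [0, 0, -35, 0, 0, 0], [0, 0, -25, 0, 0, 0], [0, 0, -16, 0, 0, 0], [0, 0, 0, 0, 0, 0], [0, 0, 0, 0, 0, 0]], gripper=0.85)

```text
clock: 24.88
position: [0.593, -0.0873, 0.0165]
ee_rot: [-2.116, -2.32, 0.0]
force: [1.1, -0.1, 1.1]
width: 0.851
gripper_force: 0.0
```

>>> step_arm(steps=[[0, 0, 0, 0, 0, 0], [0, 0, 0, 0, 0, 0], [0, 0, 0, 0, 0, 0], [0, 0, 0, 0, 0, 0], [0, 0, 0, 0, 0, 0], [0, 0, 0, 0, 0, 0]], gripper=0.2)

```text
clock: 25.38
position: [0.5933, -0.0891, 0.0173]
ee_rot: [2.119, 2.318, 0.001]
force: [-0.8, 0.4, 5.5]
width: 0.497
gripper_force: 20.0
```

>>> step_arm(steps=[[0, 0, 20, 0, 0, 0], [0, 0, 35, 0, 0, 0], [0, 0, 35, 0, 0, 0], [0, 0, 35, 0, 0, 0], [0, 0, 35, 0, 0, 0], [0, 0, 30, 0, 0, 0], [2, 36, 0, 0, 0, 0], [2, 36, 0, 0, 0, 0], [2, 36, 0, 0, 0, 0], [2, 36, 0, 0, 0, 0], [2, 36, 0, 0, 0, 0], [2, 36, 0, 0, 0, 0], [2, 35, 0, 0, 0, 0], [2, 35, 0, 0, 0, 0], [0, 0, 0, 0, 0, 0], [0, 0, 0, 0, 0, 0]])

```text
clock: 26.72
position: [0.608, 0.2002, 0.2062]
ee_rot: [-2.113, -2.323, 0.0]
force: [1.0, -0.9, -1.9]
width: 0.5
gripper_force: 20.0
```

>>> step_arm(steps=[[0, 0, -30, 0, 0, 0], [0, 0, -30, 0, 0, 0], [0, 0, -25, 0, 0, 0], [0, 0, -20, 0, 0, 0], [0, 0, -10, 0, 0, 0], [0, 0, -5, 0, 0, 0], [0, 0, -2, 0, 0, 0], [0, 0, 0, 0, 0, 0], [0, 0, 0, 0, 0, 0]])

```text
clock: 27.47
position: [0.6099, 0.1971, 0.086]
ee_rot: [2.119, 2.318, 0.003]
force: [-0.2, -1.1, -1.6]
width: 0.495
gripper_force: 20.0
```

>>> step_arm(steps=[[0, 0, -2, 0, 0, 0], [0, 0, -1.5, 0, 0, 0], [0, 0, 0, 0, 0, 0], [0, 0, 0, 0, 0, 0]])

```text
clock: 27.8
position: [0.6097, 0.1972, 0.0823]
ee_rot: [2.119, 2.318, 0.003]
force: [-0.5, -0.0, 6.1]
width: 0.494
gripper_force: 20.0
```

>>> step_arm(steps=[[0, 0, 0, 0, 0, 0], [0, 0, 0, 0, 0, 0], [0, 0, 0, 0, 0, 0], [0, 0, 10, 0, 0, 0], [0, 0, 25, 0, 0, 0], [0, 0, 35, 0, 0, 0], [0, 0, 35, 0, 0, 0], [0, 0, 35, 0, 0, 0], [0, 0, 35, 0, 0, 0], [0, 0, 35, 0, 0, 0], [-25, -20, 10, 0, 0, 0], [-25, -20, 0, 0, 0, 0], [0, 0, 0, 0, 0, 0], [0, 0, 0, 0, 0, 0]], gripper=0.74)

```text
clock: 28.97
position: [0.5582, 0.1558, 0.3026]
ee_rot: [2.12, 2.317, 0.001]
force: [0.8, -0.3, 0.2]
width: 0.738
gripper_force: 0.0
```

```bash
python3 - <<'E'
from h import *
grab('wrist','w4');grab('scene','s4');print(observe()['position'])
w=cv2.imread('pics/w4.png');s=cv2.imread('pics/s4.png')
cv2.imwrite('pics/v4.png',np.vstack([w[:250],cv2.resize(s,(544,340))[:, :] if 0 else cv2.copyMakeBorder(cv2.resize(s,(544,340)),0,0,0,96,0)]))
E
```

```text
[0.55921028 0.15740857 0.30172359]
```

View pics/v4.png

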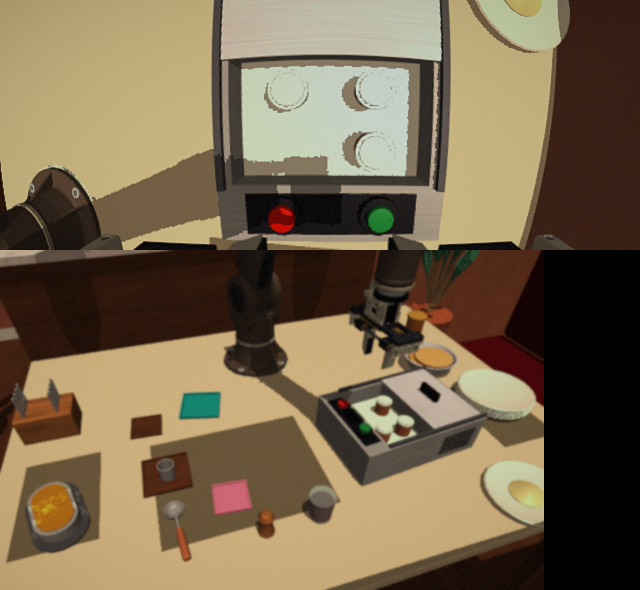

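All three pots stand upright in the compartment at wrist (287,90), (376,90) and (376,151). No white-lidded pot is left on the table, the empty is on the tray, and the glass, pepper pot and spoon haven't moved. Now close the cover.

>>> step_arm(steps=[[-3, 36, 0, 0, 0, 0], [-3, 36, 0, 0, 0, 0], [-3, 36, 0, 0, 0, 0], [-3, 36, 0, 0, 0, 0], [-3, 36, 0, 0, 0, 0], [-2, 36, 0, 0, 0, 0], [-2, 32, 0, 0, 0, 0], [0, 0, 0, 0, 0, 0], [0, 0, -35, 0, 0, 0], [0, 0, -35, 0, 0, 0], [0, 0, -30, 0, 0, 0], [0, 0, -30, 0, 0, 0], [0, 0, -20, 0, 0, 0], [0, 0, -10, 0, 0, 0], [0, 0, 0, 0, 0, 0], [0, 0, 0, 0, 0, 0]], gripper=0)

```text
clock: 30.4
position: [0.5403, 0.4055, 0.1414]
ee_rot: [-2.119, -2.319, 0.0]
force: [0.2, 0.2, 0.5]
width: 0.006
gripper_force: 0.0
```

>>> step_arm(steps=[[1, -10, 0, 0, 0, 0], [1, -10, 0, 0, 0, 0], [1, -10, 0, 0, 0, 0], [1, -10, 0, 0, 0, 0], [1, -10, 0, 0, 0, 0], [1, -10, 0, 0, 0, 0], [1, -10, 0, 0, 0, 0], [1, -10, 0, 0, 0, 0], [1, -10, 0, 0, 0, 0], [1, -10, 0, 0, 0, 0], [1, -10, 0, 0, 0, 0], [1, -10, 0, 0, 0, 0], [0, -10, 0, 0, 0, 0], [0, -10, 0, 0, 0, 0], [0, -10, 0, 0, 0, 0], [0, 0, 0, 0, 0, 0]])

```text
clock: 31.73
position: [0.5524, 0.2514, 0.1411]
ee_rot: [2.122, 2.315, -0.003]
force: [-0.3, -0.4, 0.1]
width: 0.007
gripper_force: 0.0
```

>>> step_arm(steps=[[0, -3, 0, 0, 0, 0], [0, -3, 0, 0, 0, 0], [0, -2, 0, 0, 0, 0], [0, -2, 0, 0, 0, 0], [0, 0, 0, 0, 0, 0]])

```text
clock: 32.15
position: [0.5519, 0.246, 0.1413]
ee_rot: [-2.118, -2.319, -0.002]
force: [1.7, 2.4, -1.6]
width: 0.005
gripper_force: 1.8
```

>>> step_arm(steps=[[0, -2, 0, 0, 0, 0], [0, -1, 0, 0, 0, 0], [0, 0, 0, 0, 0, 0]])

```text
clock: 32.4
position: [0.5519, 0.2459, 0.1413]
ee_rot: [-2.114, -2.32, -0.007]
force: [1.8, 11.5, -6.0]
width: 0.001
gripper_force: 5.7
```

>>> step_arm(steps=[[0, 5, 0, 0, 0, 0], [0, 0, 20, 0, 0, 0], [0, 0, 25, 0, 0, 0], [14, -25, 0, 0, 0, 0], [14, -25, 0, 0, 0, 0], [14, -25, 0, 0, 0, 0], [14, -25, 0, 0, 0, 0], [13, -25, 0, 0, 0, 0], [0, 0, 0, 0, 0, 0], [0, 0, 0, 0, 0, 0]])

```text
clock: 33.23
position: [0.6214, 0.1192, 0.1859]
ee_rot: [2.124, 2.314, -0.003]
force: [-0.5, 0.9, -0.5]
width: 0.006
gripper_force: 0.0
```

```bash
python3 - <<'E'
from h import *
grab('scene','s5');grab('side','d5');print(observe()['position'])
s=cv2.imread('pics/s5.png')[130:280,360:580];d=cv2.imread('pics/d5.png')[200:400,70:310]
cv2.imwrite('pics/v5.png',np.hstack([cv2.resize(s,(396,270)),cv2.resize(d,(324,270))]))
E
```

```text
[0.62039191 0.1226986  0.18603723]
```

View pics/v5.png

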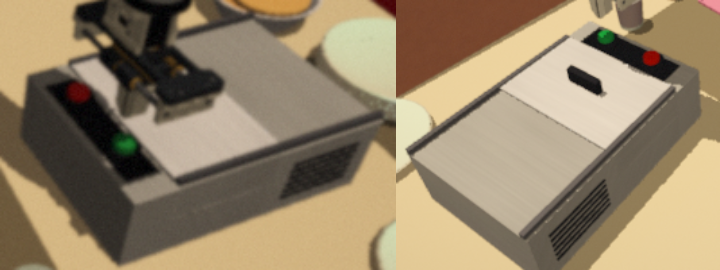

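The cover meets the control deck in both crops, and the grip is at about side (210,259). A quick numeric check before pressing green.

```bash
python3 - <<'E'
from h import *
im=cv2.imread('pics/d5.png')[:,:,::-1].copy();c=load('d5');c0=load('side0')
O=np.array([.556,.228]);a=.09;Rt=np.array([[np.cos(a),np.sin(a)],[-np.sin(a),np.cos(a)]])
for b in blobs(im,(0,0,0),(180,255,30),60):
    if 180<b[0][0]<230 and b[0][1]>245: print(b,Rt@(hit(c,*b[0],.142)[:2]-O))
print(Rt@(hit(c0,197.7,271.4,.142)[:2]-O))
E
```

```text
(array([209.7, 261.1]), [197, 252, 25, 18, 153]) [-0.00790936  0.00588412]
[-0.00872944  0.0434955 ]
```

>>> step_arm(steps=[[0, 0, -20, 0, 0, 0], [0, 0, -15, 0, 0, 0], [0, 0, 0, 0, 0, 0], [0, 0, 0, 0, 0, 0]])

```text
clock: 33.67
position: [0.6198, 0.1232, 0.1508]
ee_rot: [-2.116, -2.32, 0.002]
force: [-0.7, 0.1, 1.1]
width: 0.004
gripper_force: 0.0
```

```bash
python3 - <<'E'
from h import *
c=load('d5')
O=np.array([.556,.228]);a=.09;Rt=np.array([[np.cos(a),np.sin(a)],[-np.sin(a),np.cos(a)]])
im=cv2.imread('pics/d5.png')
# profile of brightness along chiller y' at several x', plane z=.127
g=cv2.cvtColor(im,cv2.COLOR_BGR2GRAY)
for xp in(-90,-30,0,30):
    ys=np.arange(-100,-60,2);v=[]
    for y in ys:
        w=O+Rt.T@np.array([xp/1000,y/1000]);u=proj(c,[*w,.127]);v.append(int(g[int(round(u[1])),int(round(u[0]))]))
    print(xp,list(zip(ys.tolist(),v)))
for xp in(-90,60):
    ys=np.arange(60,96,2);v=[]
    for y in ys:
        w=O+Rt.T@np.array([xp/1000,y/1000]);u=proj(c,[*w,.127]);v.append(int(g[int(round(u[1])),int(round(u[0]))]))
    print('back',xp,list(zip(ys.tolist(),v)))
E
```

```text
-90 [(-100, 23), (-98, 22), (-96, 22), (-94, 20), (-92, 20), (-90, 21), (-88, 21), (-86, 18), (-84, 18), (-82, 42), (-80, 42), (-78, 181), (-76, 207), (-74, 213), (-72, 214), (-70, 214), (-68, 214), (-66, 215), (-64, 213), (-62, 213)]
-30 [(-100, 22), (-98, 19), (-96, 24), (-94, 21), (-92, 18), (-90, 18), (-88, 22), (-86, 22), (-84, 21), (-82, 21), (-80, 80), (-78, 102), (-76, 130), (-74, 197), (-72, 203), (-70, 214), (-68, 215), (-66, 215), (-64, 214), (-62, 215)]
0 [(-100, 19), (-98, 19), (-96, 18), (-94, 19), (-92, 21), (-90, 21), (-88, 22), (-86, 23), (-84, 23), (-82, 28), (-80, 28), (-78, 179), (-76, 205), (-74, 210), (-72, 211), (-70, 213), (-68, 213), (-66, 212), (-64, 212), (-62, 212)]
30 [(-100, 22), (-98, 18), (-96, 17), (-94, 21), (-92, 21), (-90, 21), (-88, 21), (-86, 21), (-84, 21), (-82, 96), (-80, 135), (-78, 205), (-76, 209), (-74, 209), (-72, 210), (-70, 210), (-68, 211), (-66, 211), (-64, 210), (-62, 210)]
back -90 [(60, 217), (62, 216), (64, 215), (66, 216), (68, 217), (70, 218), (72, 216), (74, 215), (76, 215), (78, 216), (80, 218), (82, 203), (84, 142), (86, 141), (88, 180), (90, 180), (92, 180), (94, 180)]
back 60 [(60, 215), (62, 214), (64, 213), (66, 213), (68, 213), (70, 213), (72, 216), (74, 216), (76, 215), (78, 216), (80, 215), (82, 167), (84, 147), (86, 171), (88, 180), (90, 179), (92, 180), (94, 180)]
```

The cover edges read -79 and 82.5 mm against the nominal ±81 for shut, which is within calibration error, and it was pushed to a hard stop at 11 N. So it is shut. Press green.

>>> step_arm(steps=[[0, 0, -6, 0, 0, 0], [0, 0, -4, 0, 0, 0], [0, 0, -3, 0, 0, 0], [0, 0, -2, 0, 0, 0], [0, 0, 0, 0, 0, 0]])

```text
clock: 34.08
position: [0.6215, 0.1227, 0.1366]
ee_rot: [2.119, 2.319, 0.002]
force: [0.8, 2.2, 3.8]
width: 0.005
gripper_force: 1.9
```

>>> step_arm(steps=[[0, 0, -1, 0, 0, 0], [0, 0, -1, 0, 0, 0], [0, 0, 0, 0, 0, 0], [0, 0, 0, 0, 0, 0]])

```text
clock: 34.42
position: [0.6216, 0.1227, 0.1362]
ee_rot: [2.118, 2.319, 0.003]
force: [-2.8, 1.4, 14.3]
width: 0.002
gripper_force: 7.3
```

>>> step_arm(steps=[[0, 0, -2, 0, 0, 0], [0, 0, 0, 0, 0, 0], [0, 0, 0, 0, 0, 0]])

```text
clock: 34.67
position: [0.6217, 0.1227, 0.1358]
ee_rot: [2.118, 2.318, 0.005]
force: [-8.8, 0.6, 28.6]
width: 0.007
gripper_force: 14.2
```

Hard stop again, same as red. Release and go clear.

>>> step_arm(steps=[[0, 0, 5, 0, 0, 0], [0, 0, 10, 0, 0, 0], [0, 0, 25, 0, 0, 0], [0, 0, 35, 0, 0, 0], [0, 0, 35, 0, 0, 0], [0, 0, 0, 0, 0, 0], [0, 0, 0, 0, 0, 0], [0, 0, 0, 0, 0, 0]])

```text
clock: 35.33
position: [0.6206, 0.1214, 0.2419]
ee_rot: [-2.12, -2.319, 0.001]
force: [-0.5, 0.7, -1.0]
width: 0.008
gripper_force: 0.0
```

```bash
python3 - <<'E'
from h import *
grab('scene','s6');grab('wrist','w6')
cv2.imwrite('pics/v6.png',np.vstack([cv2.imread('pics/s6.png')[100:400],cv2.imread('pics/w6.png')[:270]]))
E
```

```text
(no output)
```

View pics/v6.png

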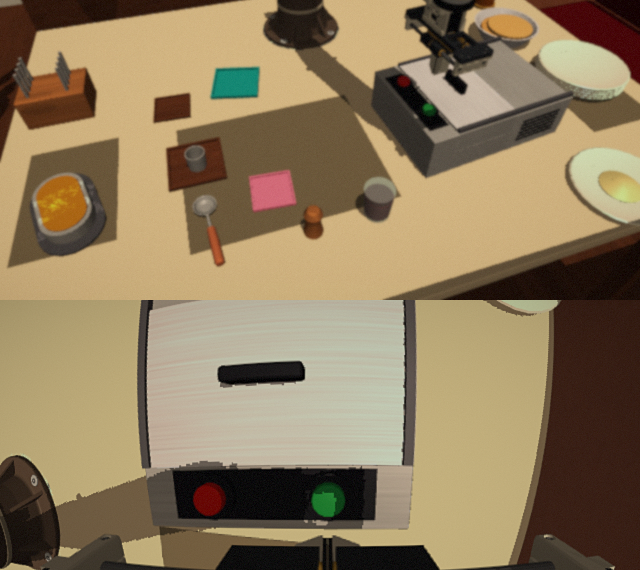

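The cover is shut, the green button is released, the empty is on the tray, and everything else is in place.

```bash
python3 -c "
from cell import job
print(job.sign_off())"
```

```text
the job is handed in; nothing more can be done
None
```

The job is done and handed in, after about 35 s on the robot's clock: red pressed, cover opened, empty pot stood on the large wooden tray, all three chutney pots stood upright inside, cover shut, green pressed last, and the glass, pepper pot and spoon left alone.

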